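Clamp the cream jar, pop its stuck lid and hold it ajar

TASK

Press the red handle of the toggle clamp fully down so that the steel fork holds the cream jar in its nest, then grip the jar's push-on lid and pull it straight up until its sticky seal lets go. Catch it at once (it must never rise more than 4 cm) and finish while still holding the lid level over the jar, about a finger's width (10 to 20 mm) above where it sat and touching nothing but the gripper, with the jar still clamped in its nest. Leave the carton, the spare jar and the blue meter where they stand.

Things in the scene. Friction and masses are not known exactly. Their poses are not given: they have to be found in the camera images.
- stand: clamp stand screwed to the table, position and yaw vary: grey base plate 240 x 116 x 12 mm, a black nest ring (91 mm inside, 10 mm high above the plate) at one end, a steel toggle clamp at the other. Origin on the table between jar and clamp; x runs along the plate towards the jar, y across it, z up. The jar's axis is at x = 97.5 mm, y = 0; the handle lies at negative x
- handle (a joint): red clamp handle, hinge angle in rad: 0 = 1.0 rad (57 degrees) above level, growing as the handle is pressed down; 1.0 = level, fully clamped, against its stop. Starts between about -0.22 and 0.25, needs about 5 N at the grip and stays where it is left. It drives the fork, which locks when the handle is fully down and then holds the jar against the pull on the lid
- handle_grip (a point): centre of the red grip of the handle, a round bar 18 mm across and 70 mm long whose axis runs through the hinge; the point lies 68 mm from the hinge and the bar reaches 35 mm beyond it
- handle_pivot (a point): hinge of the handle, 76 mm above the table; its axis is the stand's y. Seen from it the handle points to the stand's -x, raised by (1.0 - joint) rad above level
- jar_shoulder (a point): centre of the flat shoulder of the white jar with a red band that stands loose in the nest (body 88 mm across, 42 mm high; 0.15 to 0.31 kg). The shoulder is 54 mm above the table; point axes z up. Unclamped, the jar comes up with its lid.
- lid_center (a point): centre of that jar's push-on lid: clear shell, white core, red ring on top, 66 mm across, 23 mm high, 45 g. Seated it is 13 mm above jar_shoulder (lid 55.5 to 78.5 mm above the table). The seal resists a straight pull with up to 8 to 15 N in the first 3 mm, then lets go suddenly; past 7 mm the lid is free, with 4 mm of play round the neck. Grip it with 40 N or more: it creeps in the fingers
- carton_center (a point): half-way up the white open carton with a red band (96 x 96 x 78 mm, a flap leaning out to 108 mm high), a bystander loose on the table
- spare_jar_center (a point): half-way up the spare jar, a closed jar just like the first (88 mm across, 66 mm high in all), a bystander loose on the table
- meter_center (a point): centre of the blue hand meter, 70 x 50 x 30 mm, a bystander lying loose on the table
- fork_bar (a point): centre of the cross bar of the steel two-pronged fork that the handle swings down over the jar. Clamped, the bar is 83 mm from the jar's axis; the prongs (8 mm wide, inner faces at y = +-35.5 mm of the stand) pass either side of the lid, tops 71 mm, bolt heads 77 mm above the table. Their rubber feet meet the jar's shoulder only near the end of the stroke
Not all that is in view belongs to the job. What is shaped like the part that bears lid_center but purple or turquoise is not meant.

How it is judged:
On the way, in this order (a step that is already met when the one before it is completed fails the run):
1. the clamp handle is fully down while the lid is still seated (value of joint handle above 0.93 rad and z of lid_center in the frame of jar_shoulder below 0.016 m), for 0.2 s.
2. the lid has come free of its seal (6 mm up) with the jar clamped (value of joint handle above 0.93 rad and z of lid_center in the frame of jar_shoulder above 0.019 m), for 0.1 s.
At the end, for the whole second after the job is handed in: The gripper holds the lid still, 6 to 25 mm above its seat, within 10 mm of the jar's axis and level within 11 degrees, touching neither jar nor stand (under 0.3 N); the handle is at 0.93 rad or more, the jar within 6 mm of its start in the nest, the three bystanders within 15 mm (all of step 2 and distance of jar_shoulder from where it was at the start of the episode below 0.006 m and z of lid_center in the frame of jar_shoulder below 0.038 m and horizontal distance between lid_center and jar_shoulder below 0.01 m and angle between lid_center's own z axis and vertical below 0.2 rad and contact force between the fingers and lid above 1.5 N and contact force between lid and jar below 0.3 N and contact force between lid and stand below 0.3 N and linear speed of lid below 0.02 m/s and distance of each of carton_center, spare_jar_center, meter_center from where it was at the start of the episode below 0.015 m); the arm keeps its last pose, push and grip.
It fails at once if the lid rises more than 4 cm above its seat (z of lid_center in the frame of jar_shoulder above 0.053 m).
It fails at once if the jar is pulled out of its nest (moved more than 10 mm) (distance of jar_shoulder from where it was at the start of the episode above 0.01 m).
It fails at once if a bystander is moved more than 15 mm (distance of any of carton_center, spare_jar_center, meter_center from where it was at the start of the episode above 0.015 m).
It also fails if it takes over 58 s, if anything falls off the work surface, if the arm or the gripper's body presses on something with over 40 N, if the wrist force passes 120 N, or if a joint passes its speed limit or range.

ROBOT

A 6-joint arm with a two-finger parallel gripper is mounted at the origin on the work surface. World frame = base frame: x ahead of the robot, y to its left, z up, the work surface at z = 0. Lengths are in m, angles in rad, forces in N, time in s.
With the tool pointing down it reaches from about 0.3 to 0.875 m from the base axis. Payload 6.4 kg.
Tool frame: the origin (TCP) lies at the centre of the arm's flange, where the gripper is bolted on; the fingertips stand 173 mm ahead of it and the grasp point (between the pads) lies 155 mm ahead of it; z points along the fingers, x is the direction in which the jaws open and shut, and the axes are right-handed (so a half turn about z gives the same grasp; the last joint's range is limited). The gripper opens to 85 mm and grips with 20 to 120 N. Pads are 22 mm wide; open, the fingers measure 114 mm over their backs; the gripper's body (76 mm by 85 mm) begins 54 mm behind the grasp point. The pads swing forward as they close: fully open they stand 13 mm farther back than shut.
Start: joints at [-1.333, 0.181, 1.607, -0, 1.354, -0.206], TCP at [0.247, -0.519, 0.405] pointing down, gripper open.
Joint ranges: [-2.99, 2.99], [-0.89, 2.07], [0.3, 2.58], [-1.14, 4.28], [0, 2.63], [-3.12, 3.12]. Speed limits (rad/s): [2.57, 2.57, 3.01, 3.14, 3.14, 3.14].

INTERFACE

Orientations are given as a unit quaternion [w, x, y, z].
In Python, from bench import ctrl gives the robot as it stands. The module is installed in compiled form; this text tells all that it offers.
- The arm moves only by the tool move_arm, never from a script. Its argument "moves" is a list of rows, each an object of numbers: "gripper": the opening in per cent of the stroke, from 0 (shut) to 100 (fully open); "x", "y", "z": the shift along the tool's x, y, z in cm; "roll": the turn about the tool's z in degrees. In form: [{"gripper": .., "x": .., "y": .., "z": .., "roll": ..}, ...]. A call has 1 to 5 rows; each row shifts and turns the commanded pose from where the row before left it, along the tool's axes as they then stand; what a row does not reach is not made up. A row lasts 1/8 s, in which the tool goes at most 62.5 mm and 10.7 degrees, less where a joint would pass 70% of its speed; a pose out of reach is approached as far as the arm can. A call is refused whole if a number of a shift passes 6.25 or a number of a turn 10.7, either way. A call with a gripper value outside its range is refused whole. The fingers move at their own pace and stop on an object; the grip force is fixed at half the most. Time passes only in rows, so rows that do not move let the fingers close. It gives the time, the measured TCP pose, the force and the opening at its end, in the units of the state.
- ctrl.get_obs(): the state, without advancing time (a new reading comes with each control period).
- ctrl.camera(name): name is "side" or "top"; returns a dict with "img" (400x640x3 uint8, red, green, blue), "fx", "fy", "cx", "cy" (pixels), "world_from_camera" (4x4, takes a point from camera to world coordinates). Camera axes: x right, y up, looking along -z (the intrinsics and any distortion apply to the point x, -y, -z); pixel columns grow to the right and rows downward; lengths in m; the calibration is good to about 2 mm. A picture is of the moment at which its call begins. There is no depth.
- ctrl.hand_in(): hands the job in, once; it reports no verdict.
The state is a dict: "time_s": time; "q": joint angles; "dq": joint speeds; "joint_efforts": joint torques, N m; "eef_pos": TCP position; "eef_rot": TCP orientation; "wrist_force": force on the tool from outside, world axes, zero at the start; "torque": the same for the moment, N m; "opening": opening from 0.0 (shut) to 1.0 (fully open).
Only numpy, scipy, OpenCV 4.12 (cv2) and the standard library are available. Lean on these libraries where they do the work, as an engineer would, in place of code of your own. Each camera call takes 0.05 s, during which the arm holds its last target. There are 200 camera calls.

## Working session

There is one attempt and no reset: what is moved stays moved. The work goes in short steps, Python scripts to look and compute and a tool call to move; the robot and the scene stay as the last step left them, time stands still between calls to the robot, and variables do not carry over. Pictures are saved under pics/ and viewed, about 8 in all and at most 12, crops included, and the job is handed in when it is done.

Besides the shell and the picture viewer there is one more tool, called as name(argument=value, ...) on one line, values as JSON. move_arm: Moves the arm, as the interface text tells. Its arguments: {"type":"object","properties":{"moves":{"type":"array","items":{"type":"object","properties":{"gripper":{"type":"number"},"x":{"type":"number"},"y":{"type":"number"},"z":{"type":"number"},"roll":{"type":"number"}}}}},"required":["moves"]}

```bash
mkdir -p pics
cat > h.py <<'E'
import numpy as np, cv2
from bench import ctrl
def snap(n,f):
    c=ctrl.camera(n); cv2.imwrite(f'pics/{f}.png',c['img'][:,:,::-1]); np.savez(f'pics/{f}.npz',**{k:c[k] for k in c if k!='img' and c[k] is not None and not isinstance(c[k],str)}); return c
def ray(c,u,v):
    T=np.array(c['world_from_camera']); d=T[:3,:3]@np.array([(u-c['cx'])/c['fx'],-(v-c['cy'])/c['fy'],-1]); return T[:3,3],d
def at_z(c,u,v,z):
    o,d=ray(c,u,v); return o+d*(z-o[2])/d[2]
def proj(c,p):
    T=np.array(c['world_from_camera']); q=T[:3,:3].T@(np.array(p)-T[:3,3]); return c['cx']+c['fx']*q[0]/-q[2], c['cy']-c['fy']*q[1]/-q[2]
E
python3 - <<'E'
from h import *
for n in('top','side'):
    c=snap(n,n+'0'); print({k:(np.round(c[k],3).tolist() if not isinstance(c[k],str) else c[k]) for k in c if k!='img'})
print(ctrl.get_obs())
E
```

```text
{'fx': 402.857, 'fy': 402.857, 'cx': 314.289, 'cy': 192.212, 'world_from_camera': [[-0.011, 0.996, -0.085, 0.503], [-1.0, -0.012, -0.013, 0.019], [-0.014, 0.085, 0.996, 0.997], [0.0, 0.0, 0.0, 1.0]]}
{'fx': 416.724, 'fy': 416.724, 'cx': 327.787, 'cy': 200.875, 'world_from_camera': [[0.86, 0.375, -0.345, 0.326], [-0.509, 0.644, -0.571, -0.384], [0.008, 0.667, 0.745, 0.621], [0.0, 0.0, 0.0, 1.0]]}
{'time_s': 0.1, 'q': array([-1.33330289e+00,  1.81441796e-01,  1.60788839e+00, -1.25481341e-05,
        1.35379332e+00, -2.06286009e-01]), 'dq': array([ 0.00065686, -0.00146164, -0.00177393,  0.00129369,  0.00176368,
        0.00086535]), 'joint_efforts': array([ 4.96084740e-04, -4.45877337e+01, -3.52237844e+01, -3.48734948e-04,
        4.13604837e-03, -8.91985621e-06]), 'eef_pos': array([ 0.2468475 , -0.5190714 ,  0.40389755]), 'eef_rot': array([-5.28330672e-04,  8.45386741e-01, -5.34154165e-01, -5.53882959e-04]), 'wrist_force': array([ 0.04255091, -0.01168245, -0.25135864]), 'torque': array([-0.02494358,  0.02707679,  0.00264089]), 'opening': 1.0025074585019689}
```

View pics/top0.png

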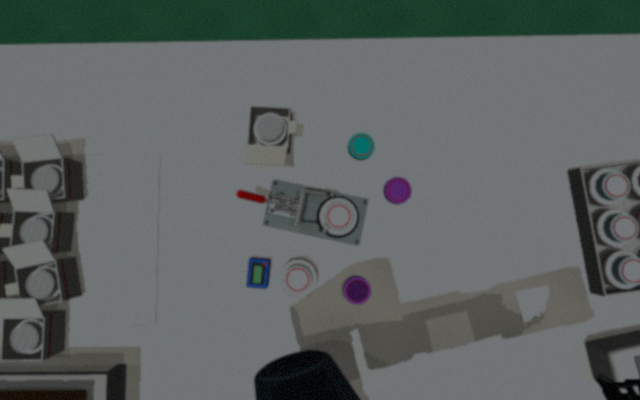

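View pics/side0.png

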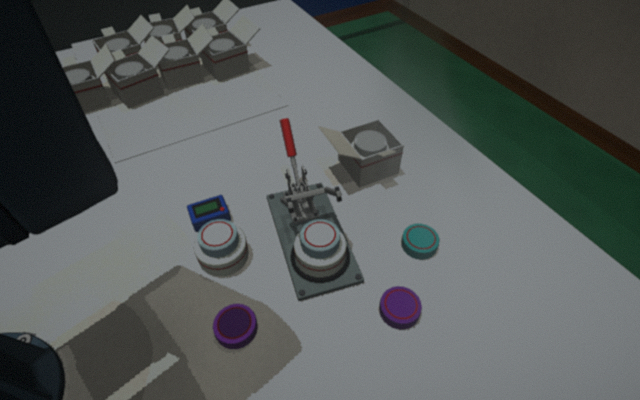

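The scene is dark. Top view: the clamped-nest jar's lid is at about (338,215) and the red handle at (250,196). The spare jar is at (300,276), the meter at (259,272), the carton at (270,135), with purple/turquoise decoys at (397,190), (356,290) and (361,146). The lid meant is the one on the grey plate, with a white core and red ring. I'll confirm that in an enlarged crop.

Run:
```python
from h import *
a=cv2.imread('pics/top0.png')[165:255,230:380]; b=cv2.imread('pics/side0.png')[110:310,250:390]
a=cv2.resize(a,None,fx=5,fy=5,interpolation=cv2.INTER_CUBIC)
cv2.imwrite('pics/ca.png',cv2.convertScaleAbs(a,alpha=1.6)); 
b=cv2.resize(b,None,fx=3,fy=3,interpolation=cv2.INTER_CUBIC);cv2.imwrite('pics/cb.png',cv2.convertScaleAbs(b,alpha=1.6))
```

```text
(no output)
```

View pics/ca.png

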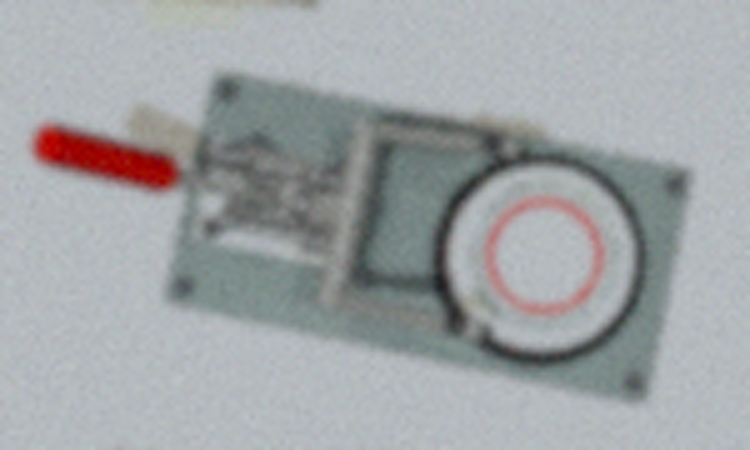

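View pics/cb.png

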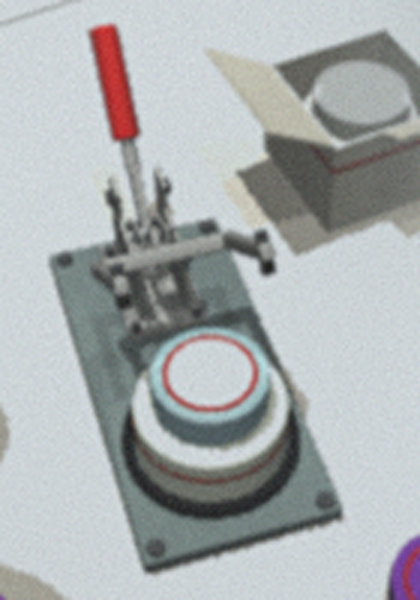

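The crops confirm the target: on the grey plate, a lid with a white core, clear/teal-ish shell and red ring (top ≈(339,216), side ≈(320,235)). The fork is still raised. The handle runs (239,194)→(264,199) in top, and (285,120)→(292,155) in side.

Run:
```python
from h import *
t=dict(np.load('pics/top0.npz')); s=dict(np.load('pics/side0.npz'))
def tri(a,b):
    o1,d1=ray(t,*a);o2,d2=ray(s,*b);d1/=np.linalg.norm(d1);d2/=np.linalg.norm(d2)
    k=np.linalg.lstsq(np.c_[d1,-d2],o2-o1,rcond=None)[0];p,q=o1+k[0]*d1,o2+k[1]*d2
    return (p+q)/2,np.linalg.norm(p-q)
np.set_printoptions(precision=4,suppress=True)
C=[at_z(t,230+u/5-.4,165+v/5-.4,.012)[:2] for u,v in((215,72),(690,165),(643,403),(168,298))]
print(C,[np.linalg.norm(C[i]-C[(i+1)%4]) for i in range(4)])
ctr=np.mean(C,0);ax=(C[1]+C[2]-C[0]-C[3]);ax/=np.linalg.norm(ax);print('ctr',ctr,ax,np.degrees(np.arctan2(ax[1],ax[0])))
L1=at_z(t,338.8,216,.0785);L2=at_z(s,319.7,234.3,.0785);print('lid',L1,L2,'tri',tri((338.8,216),(319.7,234.3)))
L=(L1+L2)[:2]/2;O=L-.0975*ax;print('origin',O)
for a,b in(((238,193.4),(284.4,119.5)),((264.3,199.3),(292,155.5))):
    p,e=tri(a,b);r=p[:2]-O;print('handle',p,e,'stand frame',r@ax,r@np.array([-ax[1],ax[0]]))
# fit: pixel-based hue centroid of ring
for n,c,(y0,y1,x0,x1) in(('top',t,(195,240,315,362)),('side',s,(215,255,297,345))):
    im=cv2.imread(f'pics/{n}0.png')[y0:y1,x0:x1].astype(int);m=((im[:,:,2]-im[:,:,1])>12).astype(np.uint8)
    P=np.argwhere(m)[:,::-1].astype(np.float32);e=cv2.fitEllipse(P);print(n,len(P),e,at_z(c,e[0][0]+x0,e[0][1]+y0,.0785))
for n,c,u,v,z in(('spare',t,298,275,.066),('meter',t,259,272,.03),('carton',t,270,135,.04)): print(n,at_z(c,u,v,z))
```

```text
[array([0.6216, 0.1341]), array([ 0.5728, -0.0986]), array([ 0.4574, -0.0733]), array([0.5108, 0.1573])] [np.float64(0.23778426182809614), np.float64(0.1181074470768404), np.float64(0.2367225690110413), np.float64(0.11322665971776574)]
ctr [0.5406 0.0299] [-0.2153 -0.9766] -102.43078765264104
lid [ 0.5269 -0.0243  0.0785] [ 0.5285 -0.0248  0.0785] tri (array([ 0.5277, -0.0247,  0.0788]), np.float64(0.0016890139108842878))
origin [0.5487 0.0706]
handle [0.5766 0.191  0.1492] 0.0028187835993382392 stand frame -0.12353103516349066 0.001350141355270233
handle [0.5654 0.1419 0.1039] 0.00037435000157106567 stand frame -0.07320266819266207 0.0010073509974588828
top 168 ((23.43846321105957, 20.67170524597168), (21.94489097595215, 22.160579681396484), 111.7783203125) [ 0.5277 -0.0235  0.0785]
side 173 ((22.52943992614746, 18.974313735961914), (23.85960578918457, 30.356971740722656), 88.0357894897461) [ 0.5286 -0.0241  0.0785]
spare [0.3939 0.0703 0.066 ]
meter [0.3976 0.1649 0.03  ]
carton [0.7254 0.1369 0.04  ]
```

Checks hold: the plate measures 237 x 115 mm, the lid height triangulates to 78.8 mm and the handle lies at stand y≈0 (start joint ≈0.25). Next I turn the jaws along the stand's x axis, shut the gripper, then travel over the handle.

move_arm(moves=[{"gripper": 0, "roll": 9.45}, {"gripper": 0, "roll": 9.45}, {"gripper": 0, "roll": 9.45}, {"gripper": 0, "roll": 9.45}, {"gripper": 0, "x": -5, "y": -1.1}])

```text
validation failed for argument at $.mo...
```

move_arm(moves=[{"gripper": 0, "x": -5, "y": -1.1}, {"gripper": 0, "x": -5, "y": -1.1}, {"gripper": 0, "x": -5, "y": -1.1}, {"gripper": 0, "x": -5, "y": -1.1}, {"gripper": 0, "x": -5, "y": -1.1}])

```text
validation failed for argument at $.mo...
```

move_arm(moves=[{"gripper": 0, "x": -5, "y": -1.1}, {"gripper": 0, "x": -5, "y": -1.1}, {"gripper": 0, "x": -5, "y": -1.1}, {"gripper": 0, "x": -5, "y": -1.1}, {"gripper": 0, "x": -5, "y": -1.1}])

```text
validation failed for argument at $.mo...
```

The rows seem to need every field, so I'll fill them all in.

move_arm(moves=[{"gripper": 0, "x": 0, "y": 0, "z": 0, "roll": 9.45}, {"gripper": 0, "x": 0, "y": 0, "z": 0, "roll": 9.45}, {"gripper": 0, "x": 0, "y": 0, "z": 0, "roll": 9.45}, {"gripper": 0, "x": 0, "y": 0, "z": 0, "roll": 9.45}, {"gripper": 0, "x": -5, "y": -1.1, "z": 0, "roll": 0}])

```text
time_s: 0.72
eef_pos: [0.2674, -0.4741, 0.4041]
eef_rot: [-0.0, -0.625, 0.781, 0.0]
wrist_force: [1.4, 0.5, -0.3]
opening: -0.002
```

move_arm(moves=[{"gripper": 0, "x": -5, "y": -1.1, "z": 0, "roll": 0}, {"gripper": 0, "x": -5, "y": -1.1, "z": 0, "roll": 0}, {"gripper": 0, "x": -5, "y": -1.1, "z": 0, "roll": 0}, {"gripper": 0, "x": -5, "y": -1.1, "z": 0, "roll": 0}, {"gripper": 0, "x": -5, "y": -1.1, "z": 0, "roll": 0}])

```text
time_s: 1.35
eef_pos: [0.376, -0.2387, 0.4045]
eef_rot: [0.0, -0.627, 0.779, 0.0]
wrist_force: [0.7, -0.2, 0.4]
opening: 0.0
```

move_arm(moves=[{"gripper": 0, "x": -5, "y": -1.1, "z": 0, "roll": 0}, {"gripper": 0, "x": -5, "y": -1.1, "z": 0, "roll": 0}, {"gripper": 0, "x": -5, "y": -1.1, "z": 0, "roll": 0}, {"gripper": 0, "x": -5, "y": -1.1, "z": 0, "roll": 0}, {"gripper": 0, "x": -5, "y": -1.1, "z": 0, "roll": 0}])

```text
time_s: 1.98
eef_pos: [0.4833, -0.0063, 0.4045]
eef_rot: [-0.0, -0.627, 0.779, -0.0]
wrist_force: [0.1, -0.1, 0.5]
opening: 0.001
```

move_arm(moves=[{"gripper": 0, "x": -5, "y": -1.1, "z": 0, "roll": 0}, {"gripper": 0, "x": -5, "y": -1.1, "z": 0, "roll": 0}, {"gripper": 0, "x": -5, "y": -1.1, "z": 0, "roll": 0}, {"gripper": 0, "x": -5, "y": -1.1, "z": 0, "roll": 0}, {"gripper": 0, "x": 0, "y": 0, "z": 0, "roll": 0}])

```text
time_s: 2.6
eef_pos: [0.5691, 0.1808, 0.4037]
eef_rot: [-0.0, -0.628, 0.778, 0.001]
wrist_force: [-1.0, -1.1, 1.2]
opening: 0.001
```

move_arm(moves=[{"gripper": 0, "x": 0, "y": -0.4, "z": 2.5, "roll": 0}, {"gripper": 0, "x": 0, "y": 0, "z": 2.5, "roll": 0}, {"gripper": 0, "x": 0, "y": 0, "z": 1, "roll": 0}, {"gripper": 0, "x": 0, "y": 0, "z": 1, "roll": 0}, {"gripper": 0, "x": 0, "y": 0, "z": 1, "roll": 0}])

```text
time_s: 3.22
eef_pos: [0.5731, 0.1768, 0.3253]
eef_rot: [0.001, -0.627, 0.779, -0.001]
wrist_force: [-0.0, -0.0, 3.5]
opening: 0.002
```

move_arm(moves=[{"gripper": 0, "x": 0, "y": 0, "z": 1, "roll": 0}, {"gripper": 0, "x": 0, "y": 0, "z": 1, "roll": 0}, {"gripper": 0, "x": 0, "y": 0, "z": 0, "roll": 0}])

```text
time_s: 3.6
eef_pos: [0.5724, 0.177, 0.3036]
eef_rot: [-0.001, -0.627, 0.779, 0.0]
wrist_force: [-0.7, -0.6, -0.3]
opening: -0.001
```

Run:
```python
from h import *
c=snap('side','s1'); b=c['img'][60:310,200:400,::-1]
cv2.imwrite('pics/s1c.png',cv2.convertScaleAbs(cv2.resize(b,None,fx=2.4,fy=2.4,interpolation=cv2.INTER_CUBIC),alpha=1.6))
```

```text
(no output)
```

View pics/s1c.png

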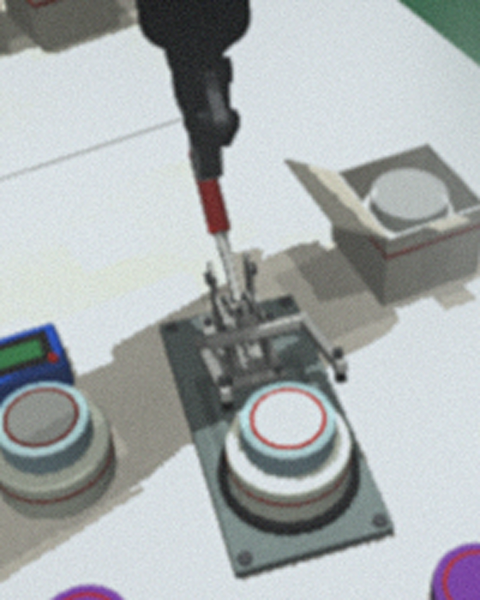

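The fingertips (crop ≈(205,180)) sit on the red bar, centred, and the handle and fork have begun to swing. I'll keep pressing.

move_arm(moves=[{"gripper": 0, "x": 0, "y": 0, "z": 0.8, "roll": 0}, {"gripper": 0, "x": 0, "y": 0, "z": 0.8, "roll": 0}, {"gripper": 0, "x": 0, "y": 0, "z": 0.8, "roll": 0}, {"gripper": 0, "x": 0, "y": 0, "z": 0.8, "roll": 0}])

```text
time_s: 4.15
eef_pos: [0.5729, 0.1774, 0.2726]
eef_rot: [0.001, -0.627, 0.779, -0.0]
wrist_force: [1.2, 2.4, 5.8]
opening: -0.004
```

move_arm(moves=[{"gripper": 0, "x": 0, "y": 0, "z": 0.5, "roll": 0}, {"gripper": 0, "x": 0, "y": 0, "z": 0.4, "roll": 0}, {"gripper": 0, "x": 0, "y": 0, "z": 0, "roll": 0}])

```text
time_s: 4.53
eef_pos: [0.5725, 0.177, 0.2632]
eef_rot: [-0.0, -0.627, 0.779, 0.0]
wrist_force: [0.2, 0.9, 1.0]
opening: -0.0
```

move_arm(moves=[{"gripper": 0, "x": 0, "y": 0, "z": 0.3, "roll": 0}, {"gripper": 0, "x": 0, "y": 0, "z": 0.2, "roll": 0}, {"gripper": 0, "x": 0, "y": 0, "z": 0, "roll": 0}])

```text
time_s: 4.9
eef_pos: [0.5726, 0.1771, 0.2585]
eef_rot: [-0.0, -0.627, 0.779, 0.0]
wrist_force: [0.8, 2.9, 3.7]
opening: 0.002
```

move_arm(moves=[{"gripper": 0, "x": 0, "y": 0, "z": 0.15, "roll": 0}, {"gripper": 0, "x": 0, "y": 0, "z": 0, "roll": 0}])

```text
time_s: 5.15
eef_pos: [0.5727, 0.1772, 0.2582]
eef_rot: [0.0, -0.627, 0.779, -0.0]
wrist_force: [-3.1, 1.9, 11.4]
opening: 0.004
```

move_arm(moves=[{"gripper": 0, "x": 0, "y": 0, "z": 0.15, "roll": 0}, {"gripper": 0, "x": 0, "y": 0, "z": 0, "roll": 0}])

```text
time_s: 5.4
eef_pos: [0.5728, 0.1772, 0.258]
eef_rot: [0.0, -0.627, 0.779, -0.0]
wrist_force: [-6.8, 1.5, 19.8]
opening: -0.004
```

The handle is on its stop: tip height 85 mm, force rising to 20 N. I'll lift, open and travel to above the lid.

move_arm(moves=[{"gripper": 0, "x": 0, "y": 0, "z": -1, "roll": 0}, {"gripper": 0, "x": 0, "y": 0, "z": -3, "roll": 0}, {"gripper": 100, "x": 0, "y": 0, "z": -4, "roll": 0}, {"gripper": 100, "x": 4, "y": 0, "z": -2, "roll": 0}, {"gripper": 100, "x": 4, "y": 0, "z": 0, "roll": 0}])

```text
time_s: 6.02
eef_pos: [0.5557, 0.098, 0.3574]
eef_rot: [0.001, -0.627, 0.779, -0.001]
wrist_force: [0.1, -0.2, 0.2]
opening: 0.637
```

move_arm(moves=[{"gripper": 100, "x": 4.5, "y": 0, "z": 0, "roll": 0}, {"gripper": 100, "x": 4.5, "y": 0, "z": 0, "roll": 0}, {"gripper": 100, "x": 3.6, "y": 0, "z": 0, "roll": 0}, {"gripper": 100, "x": 0, "y": 0, "z": 0, "roll": 0}, {"gripper": 100, "x": 0, "y": 0, "z": 0, "roll": 0}])

```text
time_s: 6.65
eef_pos: [0.5284, -0.0241, 0.3553]
eef_rot: [-0.0, -0.627, 0.779, 0.0]
wrist_force: [-0.0, 0.1, 0.4]
opening: 1.004
```

Run:
```python
from h import *
c=snap('side','s2'); b=c['img'][60:310,200:400,::-1]; o=ctrl.get_obs(); print(o['eef_pos'],o['wrist_force'],o['opening'])
cv2.imwrite('pics/s2c.png',cv2.convertScaleAbs(cv2.resize(b,None,fx=2.4,fy=2.4,interpolation=cv2.INTER_CUBIC),alpha=1.6))
```

```text
[ 0.52848856 -0.0236709   0.35539232] [-0.08357057 -1.17129973 -0.5007059 ] 1.0038688194406362
```

View pics/s2c.png

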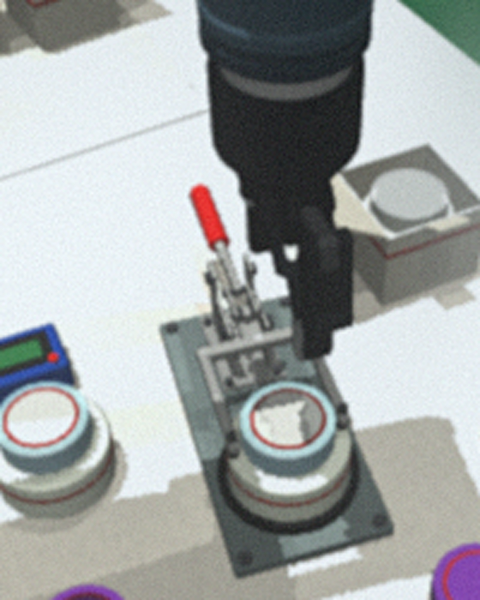

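Run:
```python
from h import *
s=dict(np.load('pics/s2.npz'));ax=np.array([-.2153,-.9766]);h=np.array([.5592,.1182])
cr=lambda p:np.round((np.array(proj(s,p))-[200,60])*2.4).astype(int)
for j in(.85,.93,1.0):
    a=1-j; print(j,*[cr([*(h-ax*r*np.cos(a)),.076+r*np.sin(a)]) for r in(.033,.103)])
for off in(.155,.16,.165,.173):
    print(off,[cr([*(np.array([.5285,-.0239])+ax*d),.3554-off]) for d in(-.057,-.0425,.0425,.057)])
for z in(.0785,): print('lid',cr([.528,-.024,z]))
```

```text
0.85 [218 245] [196 181]
0.93 [218 247] [197 188]
1.0 [219 249] [197 194]
0.155 [array([258, 230]), array([264, 245]), array([308, 343]), array([316, 362])]
0.16 [array([258, 236]), array([265, 251]), array([308, 349]), array([316, 367])]
0.165 [array([258, 241]), array([265, 256]), array([307, 355]), array([316, 373])]
0.173 [array([259, 251]), array([265, 266]), array([307, 364]), array([315, 382])]
lid [286 418]
```

The handle bar ends (≈(201,190) and (218,245)) match the projection of the level handle. The fork's prongs straddle the lid. The open fingertips are 160 mm ahead of the flange, so I go down to flange z 0.223.

move_arm(moves=[{"gripper": 100, "x": 0, "y": 0, "z": 4, "roll": 0}, {"gripper": 100, "x": 0, "y": 0, "z": 4, "roll": 0}, {"gripper": 100, "x": 0, "y": 0, "z": 3.2, "roll": 0}, {"gripper": 100, "x": 0, "y": 0, "z": 2, "roll": 0}, {"gripper": 100, "x": 0, "y": 0, "z": 0, "roll": 0}])

```text
time_s: 7.32
eef_pos: [0.5278, -0.0229, 0.2219]
eef_rot: [-0.001, -0.627, 0.779, 0.002]
wrist_force: [1.1, -1.0, 1.1]
opening: 1.002
```

move_arm(moves=[{"gripper": 82, "x": 0, "y": 0, "z": 0, "roll": 0}, {"gripper": 82, "x": 0, "y": 0, "z": 0, "roll": 0}, {"gripper": 82, "x": 0, "y": 0, "z": 0, "roll": 0}])

```text
time_s: 7.7
eef_pos: [0.5289, -0.0242, 0.2246]
eef_rot: [0.001, -0.627, 0.779, -0.001]
wrist_force: [0.4, -0.2, 0.2]
opening: 0.814
```

Run:
```python
from h import *
c=snap('side','s3'); b=c['img'][130:290,240:400,::-1]; o=ctrl.get_obs(); print(o['eef_pos'],o['wrist_force'],o['opening'])
cv2.imwrite('pics/s3c.png',cv2.convertScaleAbs(cv2.resize(b,None,fx=3.75,fy=3.75,interpolation=cv2.INTER_CUBIC),alpha=1.8))
```

```text
[ 0.52881757 -0.02418478  0.22444605] [-0.25239947  0.56876745 -1.60892976] 0.8199195687962146
```

View pics/s3c.png

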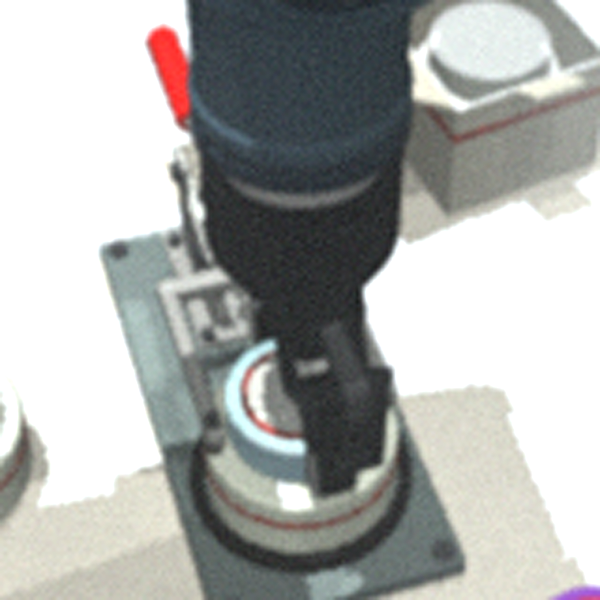

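The fingers straddle the lid with the tip just above the shoulder, and the wrist force is near zero. Closing now.

move_arm(moves=[{"gripper": 0, "x": 0, "y": 0, "z": 0, "roll": 0}, {"gripper": 0, "x": 0, "y": 0, "z": 0, "roll": 0}, {"gripper": 0, "x": 0, "y": 0, "z": 0, "roll": 0}, {"gripper": 0, "x": 0, "y": 0, "z": 0, "roll": 0}])

```text
time_s: 8.25
eef_pos: [0.5288, -0.0242, 0.2249]
eef_rot: [0.0, -0.627, 0.779, -0.0]
wrist_force: [-3.5, 0.3, 7.4]
opening: 0.757
```

move_arm(moves=[{"gripper": 0, "x": 0, "y": 0, "z": -0.15, "roll": 0}, {"gripper": 0, "x": 0, "y": 0, "z": -0.1, "roll": 0}, {"gripper": 0, "x": 0, "y": 0, "z": -0.1, "roll": 0}])

```text
time_s: 8.62
eef_pos: [0.5283, -0.0242, 0.2268]
eef_rot: [-0.0, -0.627, 0.779, 0.0]
wrist_force: [0.7, -0.2, -4.6]
opening: 0.76
```

move_arm(moves=[{"gripper": 0, "x": 0, "y": 0, "z": -0.1, "roll": 0}, {"gripper": 0, "x": 0, "y": 0, "z": -0.1, "roll": 0}])

```text
time_s: 8.88
eef_pos: [0.5283, -0.0242, 0.2288]
eef_rot: [-0.0, -0.627, 0.779, 0.0]
wrist_force: [0.9, -2.2, -6.8]
opening: 0.758
```

move_arm(moves=[{"gripper": 0, "x": 0, "y": 0, "z": -0.1, "roll": 0}, {"gripper": 0, "x": 0, "y": 0, "z": -0.1, "roll": 0}])

```text
time_s: 9.12
eef_pos: [0.5283, -0.0242, 0.2308]
eef_rot: [-0.0, -0.627, 0.779, 0.0]
wrist_force: [1.6, -1.8, -9.0]
opening: 0.758
```

move_arm(moves=[{"gripper": 0, "x": 0, "y": 0, "z": -0.1, "roll": 0}, {"gripper": 0, "x": 0, "y": 0, "z": -0.1, "roll": 0}])

```text
time_s: 9.38
eef_pos: [0.5283, -0.0239, 0.2329]
eef_rot: [-0.0, -0.627, 0.779, 0.0]
wrist_force: [0.8, 0.1, -10.0]
opening: 0.758
```

move_arm(moves=[{"gripper": 0, "x": 0, "y": 0, "z": -0.1, "roll": 0}, {"gripper": 0, "x": 0, "y": 0, "z": -0.1, "roll": 0}])

```text
time_s: 9.62
eef_pos: [0.5293, -0.0242, 0.2364]
eef_rot: [0.001, -0.627, 0.779, -0.001]
wrist_force: [0.5, 0.2, -1.1]
opening: 0.754
```

The seal let go (10 N → 1 N). I'll raise it a little more and look.

move_arm(moves=[{"gripper": 0, "x": 0, "y": 0, "z": -0.2, "roll": 0}, {"gripper": 0, "x": 0, "y": 0, "z": -0.3, "roll": 0}, {"gripper": 0, "x": 0, "y": 0, "z": 0, "roll": 0}, {"gripper": 0, "x": 0, "y": 0, "z": 0, "roll": 0}])

```text
time_s: 10.12
eef_pos: [0.5286, -0.0242, 0.2403]
eef_rot: [0.0, -0.627, 0.779, -0.0]
wrist_force: [0.1, -0.3, -0.4]
opening: 0.754
```

Run:
```python
from h import *
c=snap('side','s4'); b=c['img'][190:290,270:370,::-1]; o=ctrl.get_obs(); print(o['eef_pos'],o['wrist_force'],o['opening'])
a=cv2.imread('pics/s3.png')[190:290,270:370]
f=lambda x:cv2.convertScaleAbs(cv2.resize(x,None,fx=4,fy=4,interpolation=cv2.INTER_CUBIC),alpha=1.8)
cv2.imwrite('pics/s4c.png',np.hstack([f(a),f(b)]))
```

```text
[ 0.52849638 -0.02416818  0.24015491] [-0.50997998  0.98720505 -0.16739169] 0.7568994265657288
```

View pics/s4c.png

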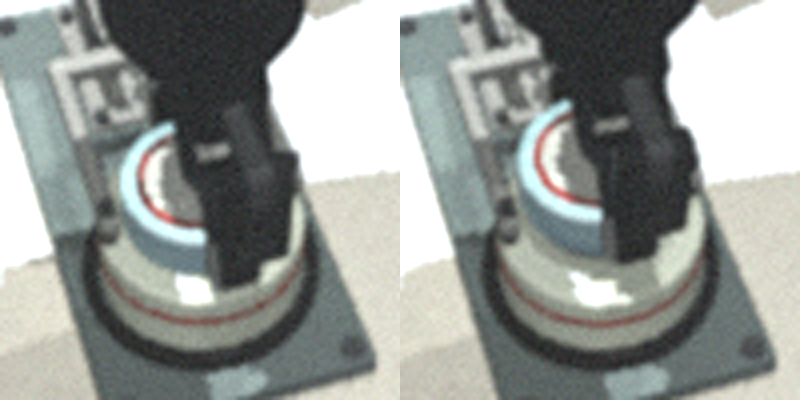

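The jar hasn't moved in the nest and the lid is visibly lifted, still level. I'll measure the rise by matching the lid's visible left part in the two pictures.

Run:
```python
from h import *
g=lambda f:cv2.resize(cv2.GaussianBlur(cv2.imread(f'pics/{f}.png'),(3,3),0),None,fx=4,fy=4,interpolation=cv2.INTER_CUBIC)
a,b=g('s3'),g('s4');s=dict(np.load('pics/s4.npz'))
def m(x0,x1,y0,y1,d=40):
    t=a[y0*4:y1*4,x0*4:x1*4];r=cv2.matchTemplate(b[y0*4-d:y1*4+d,x0*4-d:x1*4+d],t,cv2.TM_CCOEFF_NORMED);_,v,_,l=cv2.minMaxLoc(r);return (l[0]-d)/4,(l[1]-d)/4,round(v,3)
print('lid',m(299,318,219,253),m(300,313,225,250),'jar',m(292,345,262,282))
p0=np.array(proj(s,[.545,0.0-.024,.067]))
for k in(8,10,12,14,16): print(k,np.round(np.array(proj(s,[.545,-.024,.067+k/1000]))-p0,2))
```

```text
lid (-0.5, -5.75, 0.933) (-0.5, -5.5, 0.94) jar (0.25, 0.0, 0.981)
8 [ 0.04 -2.94]
10 [ 0.05 -3.69]
12 [ 0.06 -4.43]
14 [ 0.07 -5.18]
16 [ 0.08 -5.94]
```

The lid has risen ≈15 mm, which agrees with the 15.3 mm flange rise, and the jar shift is ≈0. One numeric check of the handle and bystanders, then I hand in.

Run:
```python
from h import *
a,b=cv2.imread('pics/s2.png').astype(int),snap('side','s5')['img'][:,:,::-1].astype(int)
for f in(a,b):
    m=(f[:,:,2]-f[:,:,1]>50)[125:175,270:300];print('handle red',np.argwhere(m).min(0)+[125,270],m.sum())
s0=cv2.imread('pics/side0.png').astype(np.uint8);B=b.astype(np.uint8)
for n,(x0,x1,y0,y1) in dict(meter=(185,232,192,224),spare=(192,248,218,272),carton=(352,404,124,180)).items():
    r=cv2.matchTemplate(B[y0-10:y1+10,x0-10:x1+10],s0[y0:y1,x0:x1],cv2.TM_CCOEFF_NORMED);_,v,_,l=cv2.minMaxLoc(r);print(n,l[0]-10,l[1]-10,round(v,2))
o=ctrl.get_obs();print(o['time_s'],o['eef_pos'],o['wrist_force'],o['opening'])
ctrl.hand_in()
```

```text
handle red [137 280] 184
handle red [137 280] 157
meter 0 0 0.99
spare 0 0 0.92
carton 0 0 0.99
10.225 [ 0.52848694 -0.0241459   0.24011146] [ 0.36294381  0.27271702 -0.87252256] 0.7579028177188544
the job is handed in; nothing more can be done
```

I pressed the clamp handle down to its stop, gripped the lid and pulled it straight up until the seal let go. I stopped it about 15 mm above its seat and handed the job in at about 10.2 s. The hand-in reported no verdict.

**Clamp:** The force rose to 20 N with the fingertips at 85 mm, which is the height for a level handle. In the last picture the top of the handle is at the same pixel as right after clamping; the arm hides part of it.

**Seal:** The pull reached about 10 N, then dropped to about 1 N when the lid came free.

**Lid:** Matching it between pictures gives about 15 mm of rise, and the arm's own travel gives 15.3 mm. It looked level by eye. The wrist force was within about 1 N of zero, so nothing suggests it touches the jar or stand, but I had no direct contact reading.

**Jar and bystanders:** The jar shifted 0.25 pixel at most. The carton, spare jar and meter showed no shift. The spare jar's match score was lower (0.92), probably because of shadow on it.

**Problems:** The first three move calls were refused because their rows left out some fields. The arm did not move.

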